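# Turn the filter block of the windowsill ventilator

### The arm

A 7-joint arm with a two-finger parallel gripper is mounted at the origin on the work surface. World frame = base frame: x ahead of the robot, y to its left, z up, the work surface at z = 0. Lengths are in mm, angles in rad, forces in N, time in s.
With the tool pointing down it reaches from about 400 to 850 mm from the base axis. Payload 10.4 kg.
Tool frame: the origin (TCP) lies midway between the tips of the shut fingers; the grasp point (between the pads) lies 19 mm behind it (grasp_offset is the distance from the TCP to the grasp point, in mm); z points along the fingers, y is the line along which they close (so a half turn about z gives the same grasp; the last joint's range is limited). The gripper opens to 87 mm and grips with 3 to 60 N. Pads are 19 mm wide; open, the fingers measure 117 mm over their backs; the gripper's body (75 mm by 190 mm) begins 51 mm behind the grasp point.
Start: joints at [1.295, 0.332, -0.065, 1.46, 0.022, 1.35, -0.088], TCP at [156.345, -605.155, 187.676] pointing down, gripper open.
Joint ranges: [-2.6, 2.6], [-0.5, 2.12], [-1.47, 1.34], [0.16, 2.42], [-1.27, 4.41], [0.06, 2.06], [-2.6, 2.6]. Speed limits (rad/s): [2.22, 2.22, 2.79, 2.79, 3.14, 3.14, 3.14].

### API

Orientations are given as a unit quaternion [x, y, z, w].
In Python, from workcell import read_state, get_image, hand_in, grasp_offset gives the robot as it stands.
- The arm moves only by the tool servo_tool, never from a script. Its argument "motion" is a list of rows, each a list of 3 entries, a list of its own where there are three numbers: the shift along the world's x, y, z scaled (see below), then the turn about the world's z scaled (see below), then the finger opening in mm, from 0 to 87. In form: [[[tx, ty, tz], turn, grip], ...]. A call has 1 to 8 rows; each row shifts and turns the commanded pose from where the row before left it; what a row does not reach is not made up. The controller multiplies each number of a shift by 0.2 m and each number of a turn by 90 degrees. A row lasts 1/12 s, in which the tool goes at most 41.7 mm and 7.16 degrees, less where a joint would pass 70% of its speed; a pose out of reach is approached as far as the arm can. A call with a number of a shift or a turn outside -1 to 1 is refused whole. A call with a gripper value outside its range is refused whole. The fingers move at their own pace and stop on an object; the grip force is fixed at half the most. Time passes only in rows, so rows that do not move let the fingers close. It gives the time, the measured TCP pose, the force, the opening and the grip force at its end, in the units of the state.
- read_state(): the state, without advancing time (a new reading comes with each control period).
- get_image(name): name is "scene" or "top" or "wrist"; returns a dict with "image" (384x512x3 uint8, red, green, blue), "z_map" (384x512 float32, mm along the optical axis (not along the pixel's ray), 0 where there is no reading), "vertical_fov" (degrees; the focal length in pixels is half the picture's height over the tangent of half this angle, whatever the lens; pixels are square), "cx", "cy" (the principal point, pixels), "D" ([k1, k2, p1, p2, k3] as OpenCV has them; the pictures are not rectified), "eye" and "orientation" of the camera in the world. Camera axes: x right, y up, looking along -z (the intrinsics and any distortion apply to the point x, -y, -z); pixel columns grow to the right and rows downward; lengths in mm; the calibration is good to about 2 mm. A picture is of the moment at which its call begins.
- hand_in(): hands the job in; it is judged then, once.
The state is a dict: "time": time; "joint_pos": joint angles; "qvel": joint speeds; "effort": joint torques, N m; "tcp_pos": TCP position; "tool_rot": TCP orientation; "contact_force": force on the tool from outside, world axes, zero at the start; "torque": the same for the moment, N m; "width": finger opening in mm; "gripper_force": force on a finger pad.
Only numpy, scipy, OpenCV 4.12 (cv2) and the standard library are available. Lean on these libraries where they do the work, as an engineer would, in place of code of your own. Each camera call takes 0.05 s, during which the arm holds its last target. There are 200 camera calls.

### The job

The filter block in the windowsill ventilator has a dark, used face against the grille. Pull the orange slide knob fully out until it clicks into its outer detent, lift the block out, give it a quarter turn so that a white face will meet the grille, lower it gently back between the cheeks of its bay without dropping it, then push the knob fully home so that the bar clamps the block's foot. Keep the block upright, and do not shift or knock over the cup, the chopstick holder, the wok ring's steamer or anything else standing round it.

Things in the scene. Friction and masses are not known exactly. Their poses are not given: they have to be found in the camera images.
- vent: Ventilator, fixed. All 'vent frame' figures are mm. Origin on the sill (z 0) under the foot of its grille face; x level, from the robot side into the white fan head; z up. Grey base plate 6 thick, x -170..100, y -135..200. Fan head x 0..90, y -125..5, top z 126, grille face at x 0; unused switch plate on top, to z 142. Slide guide block x 15..85, y 85..135, to z 48.
- bay (a point): Centre of the filter bay's floor, vent frame (-50, -60, 6), axes as the vent's: the block's underside centre belongs here, its foot against the grille. Bay open in front and above; two aluminium cheeks at its sides, 30 high, 8 thick, inner faces 110 apart (vent y -115 and -5, x -92..0).
- shelf_edge (a point): Middle of the front rod of the steel wire shelf above the knob, vent frame (-65, 110, 211). Rods 8 thick along y (35..185) at vent x -65, -20, 25; side rails at y 35 and 185, x -65..60; posts at x 60. Nothing in front of x -69. It keeps a vertical gripper off the knob: lean the tool about 35 degrees, fingers pointing down and away from the robot, to reach in under it.
- knob (a point): Centre of the orange paddle knob, moves with the slide: 30 (along x) by 16 (y) by 60 tall; axes as the vent's. Home at vent frame (-50, 110, 81), out at (-95, 110, 81). Pinch it across y. A stem 14 by 12 below it joins a flat runner that ends in the clamp bar.
- clamp_bar (a point): Centre of the part of the steel clamp bar before the bay; moves with the knob. Bar 16 by 16 along y (vent y -106..119), z 20..36; home it spans x -110..-94, 4 above and 6 over the edge of the block's foot, so holds it down; out, 45 nearer the robot, clear of it. Going home it pushes the block, if needed, up to the grille.
- slide (a joint): Slide, m: 0 = fully home, 0.045 = fully out (stops); comes out along the vent's -x. An over-centre detent (weighted tumbler arm on the guide block, to z 140, tipping over with the slide) holds it at both ends: about 5.5 N starts it, less towards mid travel; past it the weight helps; let go 12 mm from an end, it goes there by itself. Friction 1.5 N.
- filter: Filter block, loose, about 0.4 kg. Origin: centre of its underside. Foot 100 by 100, 10 high; body 84 by 84 to z 160; blue grip on top. White faces look along its own +x and -x, dark brown used faces along +y and -y; like-coloured strips on top. Starts in the bay, dark face to the grille. Foot corners swing 71 about its axis: raise it over the cheeks and draw it some 40 off the grille to turn it.
- filter_grip (a point): Point on the block's axis 184 above its underside, in the blue square grip: 30 by 30, 45 high, spanning 160 to 205 above the underside; sides along the filter's x and y.
- cup: Green glazed cup, 76 across the rim, 85 high, loose; origin at the centre of its underside. Leave alone.
- holder: Steel chopstick holder, 68 across, 110 high, with two lacquered chopsticks standing up to z 219; loose; origin at the centre of its underside. Leave alone.
- steamer: Bamboo steamer with lid, 170 across, 117 high, loose on the wok ring, so up to z 162; origin at the centre of its underside. Leave alone.
- wok_ring: Steel wok ring under the steamer, 170 across at its foot, 45 high, fixed; origin at the centre of its underside.
Mind the look-alikes: they are no part of the job. What is shaped like the filter but green or yellow is not meant.

How it is judged:
By the outcome, as a careful person would: the job done as asked, in the order asked, and still so for the second after the job is handed in, with the robot touching nothing.
It also fails if it takes over 72 s, if anything falls off the work surface, if the arm or the gripper's body presses on something with over 40 N, if the wrist force passes 120 N, or if a joint passes its speed limit or range.

## Working session

There is one attempt and no reset: what is moved stays moved. The work goes in short steps, Python scripts to look and compute and a tool call to move; the robot and the scene stay as the last step left them, time stands still between calls to the robot, and variables do not carry over. Pictures are saved under pics/ and viewed, at most 10 in all, crops included, and the job is handed in when it is done.

Besides the shell and the picture viewer there is one more tool, called after "Call:" as name(argument=value, ...), one argument or row to a line, values as JSON. servo_tool: Moves the arm, as the interface text tells. Its arguments: {"type":"object","properties":{"motion":{"type":"array"}},"required":["motion"]}

```bash
mkdir -p pics
cat > h.py <<'E'
import numpy as np,cv2,pickle
from scipy.spatial.transform import Rotation as R
from workcell import read_state,get_image,hand_in,grasp_offset
def shot(n,tag):
    d=get_image(n); cv2.imwrite(f'pics/{tag}.png',d['image'][:,:,::-1]); pickle.dump(d,open(f'pics/{tag}.pkl','wb')); return d
def load(tag): return pickle.load(open(f'pics/{tag}.pkl','rb'))
def K(d):
    h=d['image'].shape[0]; f=h/2/np.tan(np.radians(d['vertical_fov'])/2)
    return np.array([[f,0,d['cx']],[0,f,d['cy']],[0,0,1.]])
def rays(d,uv):
    n=cv2.undistortPoints(np.array(uv,float).reshape(-1,1,2),K(d),np.array(d['D'],float)).reshape(-1,2)
    c=np.c_[n[:,0],-n[:,1],-np.ones(len(n))]
    return R.from_quat(d['orientation']).apply(c)   # scaled: depth 1 along axis
def onz(d,uv,z):
    r=rays(d,uv); e=np.array(d['eye']); return e+r*((z-e[2])/r[:,2])[:,None]
def pts(d,uv):
    uv=np.atleast_2d(uv); z=d['z_map'][uv[:,1].astype(int),uv[:,0].astype(int)]
    return np.array(d['eye'])+rays(d,uv)*z[:,None]
def proj(d,P):
    c=R.from_quat(d['orientation']).inv().apply(np.atleast_2d(P)-np.array(d['eye']))
    c=c*[1,-1,-1]
    return cv2.projectPoints(c,np.zeros(3),np.zeros(3),K(d),np.array(d['D'],float))[0].reshape(-1,2)
def cloud(d):
    h,w=d['z_map'].shape; g=np.mgrid[:h,:w]; uv=np.c_[g[1].ravel(),g[0].ravel()]
    P=pts(d,uv); P[d['z_map'].ravel()==0]=np.nan; return P.reshape(h,w,3)
E
python3 - <<'E'
from h import *
for n in('scene','top'):
    d=shot(n,n+'0'); print(n,np.round(d['eye']),np.round(d['orientation'],3),d['vertical_fov'],d['D'],(d['z_map']>0).mean())
s=read_state(); print(s['tcp_pos'],s['tool_rot'],s['width'],grasp_offset)
cv2.imwrite('pics/both.png',cv2.resize(np.vstack([cv2.imread('pics/scene0.png'),cv2.imread('pics/top0.png')]),(400,600)))
E
```

```text
scene [1149. -214. 1185.] [0.227 0.157 0.551 0.787] 42.691961447597556 [-0.17045083  0.          0.          0.          0.        ] 0.9961446126302084
top [ 282.   13. 1360.] [-0.065  0.07   0.709 -0.699] 50.88731247241073 [-0.11715402  0.          0.          0.          0.        ] 0.9959462483723959
[ 156.22131512 -604.75709113  186.94167   ] [ 9.92022678e-01  1.26057959e-01 -1.04281248e-04 -6.21321121e-04] 86.45063352320895 18.700000000000003
```

View pics/scene0.png

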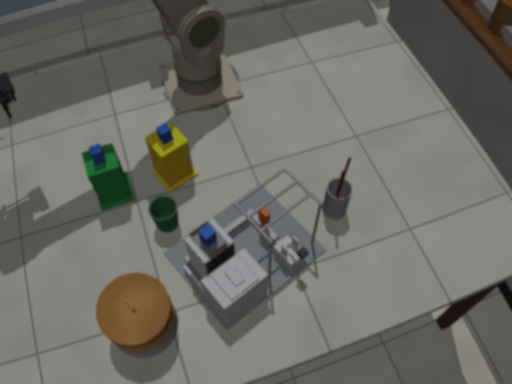

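View pics/top0.png

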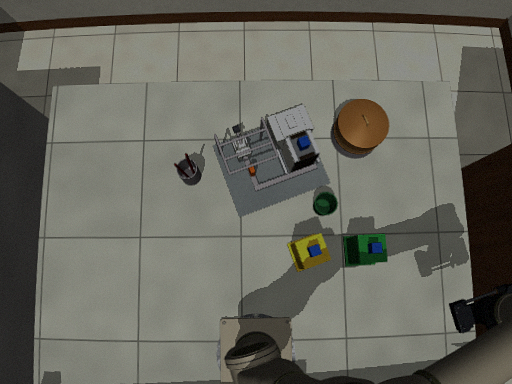

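```bash
cat >> h.py <<'E'
def mask(d,kind):
    h=cv2.cvtColor(d['image'],cv2.COLOR_RGB2HSV).astype(int); H,S,V=h[...,0],h[...,1],h[...,2]
    return {'orange':(H<14)&(S>150)&(V>110),'blue':(H>105)&(H<128)&(S>130)&(V>70)}[kind]
def blobs(m,mn=8):
    n,l,s,c=cv2.connectedComponentsWithStats(m.astype(np.uint8)); return [(l==i,s[i,4],c[i]) for i in range(1,n) if s[i,4]>=mn]
E
python3 - <<'E'
from h import *
for n in('top0','scene0'):
    d=load(n); P=cloud(d)
    for k in('orange','blue'):
        for m,a,c in blobs(mask(d,k)):
            q=P[m]; q=q[np.isfinite(q[:,0])]; zt=np.percentile(q[:,2],90); t=q[q[:,2]>zt-6]
            print(n,k,a,np.round(c),'top',np.round(zt),np.round(t.mean(0)),np.round(q.min(0)),np.round(q.max(0)))
d=load('top0');P=cloud(d)
x,y,z=P[...,0],P[...,1],P[...,2]
roi=(x>350)&(x<900)&(abs(y)<350)
h=cv2.cvtColor(d['image'],cv2.COLOR_RGB2HSV)
for lo,hi in((3,10),(120,132),(138,146),(20,40),(203,220)):
    m=roi&(z>lo)&(z<hi)
    for mm,a,c in blobs(m,25):
        q=P[mm][:,:2]; r=cv2.minAreaRect(q.astype(np.float32)); print(lo,a,np.round(c),np.round(r[0]),np.round(r[1]),round(r[2],1),np.round(P[mm][:,2].mean(),1), h[mm].mean(0).round())
E
```

```text
top0 orange 23 [252. 170.] top 114.0 [582.   5. 117.] [568.  -2. 106.] [594.  11. 211.]
top0 blue 91 [304. 141.] top 213.0 [ 646. -151.  211.] [ 630. -169.  168.] [ 672. -133.  214.]
top0 blue 98 [376. 248.] top 207.0 [ 326. -349.  204.] [ 314. -365.  198.] [ 340. -335.  211.]
top0 blue 102 [315. 250.] top 207.0 [ 324. -170.  205.] [ 307. -195.  162.] [ 341. -153.  210.]
scene0 orange 10 [265. 211.] top 113.0 [592.  10. 112.] [585.   1. 110.] [602.  14. 113.]
scene0 blue 93 [163. 129.] top 209.0 [ 328. -172.  206.] [ 313. -186.  196.] [ 344. -157.  211.]
scene0 blue 98 [ 95. 150.] top 208.0 [ 332. -350.  206.] [ 317. -364.  199.] [ 346. -336.  211.]
scene0 blue 165 [206. 232.] top 214.0 [ 648. -152.  212.] [ 630. -168.  201.] [ 664. -136.  217.]
3 178 [257. 140.] [718. -17.] [43. 73.] 20.3 6.2 [89. 17. 75.]
3 102 [228. 150.] [681.  87.] [43. 38.] 21.0 6.2 [90. 18. 82.]
3 1956 [267. 188.] [624. -59.] [275. 350.] 19.8 6.0 [87. 17. 91.]
3 226 [261. 154.] [665. -26.] [43. 92.] 19.3 6.2 [89. 17. 78.]
3 131 [235. 164.] [634.  60.] [43. 57.] 18.2 5.9 [91. 17. 83.]
3 395 [268. 171.] [605. -5
[... 246 characters left out ...]
0 127 [346. 134.] [ 700. -303.] [137.  42.] 30.5 128.4 [ 15. 169.  89.]
138 369 [353. 122.] [ 735. -320.] [ 60. 137.] 89.4 142.3 [ 15. 168. 110.]
138 63 [291. 123.] [ 733. -123.] [37. 28.] 9.3 140.6 [ 87.   4. 138.]
20 69 [341. 146.] [ 691. -303.] [117.  26.] 36.9 26.0 [95. 17. 51.]
20 505 [282. 174.] [620. -92.] [112. 225.] 20.0 33.7 [110.  10. 100.]
20 60 [246. 159.] [637.  24.] [33. 48.] 19.6 32.7 [100.  13.  80.]
20 26 [194. 182.] [566. 202.] [12. 50.] 26.5 29.6 [106.  18.  37.]
20 44 [328. 201.] [ 490. -244.] [54. 24.] 44.8 29.4 [ 66. 190.  22.]
203 625 [247. 149.] [633.  22.] [133. 158.] 20.0 213.5 [116.  10.  97.]
203 102 [304. 141.] [ 645. -151.] [30. 30.] 21.1 210.2 [111. 214. 100.]
```

Run:
```python
from h import *
s=read_state(); Rt=R.from_quat(s['tool_rot'])
for n in('top0','scene0'):
    d=load(n);P=cloud(d).reshape(-1,3); q=Rt.inv().apply(P-np.array(s['tcp_pos']))
    q=q[(abs(q[:,0])<150)&(abs(q[:,1])<150)&(q[:,2]>-400)&(q[:,2]<10)]
    for a in range(-400,0,20):
        t=q[(q[:,2]>=a)&(q[:,2]<a+20)]
        if len(t): print(n,a,len(t),np.round(t.min(0)),np.round(t.max(0)))
d=shot('wrist','w0'); print(d['eye'],d['orientation'],d['vertical_fov'],Rt.inv().apply(np.array(d['eye'])-s['tcp_pos']))
```

```text
top0 -400 17 [  33. -125. -400.] [  40.  -90. -382.]
top0 -380 17 [  33.  -93. -379.] [  41.  -72. -361.]
top0 -300 62 [   0.  -43. -298.] [  37.  -17. -280.]
top0 -280 124 [  -4.  -43. -280.] [  41.   -3. -260.]
top0 -260 143 [ -14.  -44. -260.] [  43.    7. -240.]
top0 -240 82 [ -18.  -45. -240.] [  42.    3. -229.]
top0 -220 331 [ -33.  -53. -217.] [  38.   13. -200.]
top0 -200 110 [ -35.  -53. -200.] [  38.    8. -181.]
top0 -180 84 [ -23.  -54. -180.] [  24.  -35. -160.]
top0 -160 592 [ -38.  -98. -160.] [  38.   84. -140.]
top0 -140 227 [ -39.  -97. -140.] [  39.   90. -120.]
top0 -120 125 [ -33.  -90. -120.] [  38.   84. -102.]
top0 -80 2 [  9.  44. -69.] [ 10.  49. -66.]
top0 -60 5 [  2.  40. -59.] [  8.  45. -42.]
top0 -40 1 [  2.  42. -39.] [  2.  42. -39.]
scene0 -160 231 [ -38.  -97. -153.] [  40.  -59. -140.]
scene0 -140 115 [  18.  -93. -140.] [  42.  -47. -120.]
scene0 -120 48 [  21.  -87. -120.] [  43.  -48. -106.]
scene0 -100 14 [  2. -59. -86.] [ 15. -44. -80.]
scene0 -80 26 [  7. -58. -80.] [ 18. -44. -60.]
scene0 -60 16 [ -4. -52. -59.] [ 14. -44. -41.]
scene0 -40 4 [  6. -53. -38.] [ 12. -45. -34.]
[ 226.52220441 -585.69862223  383.65984554] [-0.10431119  0.08213322 -0.60681043  0.78368005] 70.55042948426791 [  72.8233693    -1.1178507  -196.72058396]
```

Call:
servo_tool(
  motion=[
    [[0.03, 0.04, 0.12], -0.047, 87],
    [[0.07, 0.1, 0.12], -0.047, 87],
    [[0.08, 0.12, 0.12], -0.047, 87],
    [[0.08, 0.12, 0.12], -0.047, 87],
    [[0.08, 0.12, 0.12], -0.047, 87],
    [[0.08, 0.12, 0.08], -0.047, 87],
    [[0.08, 0.12, 0.04], -0.047, 87],
    [[0.08, 0.12, 0], -0.047, 87],
  ],
)

```text
time: 0.82
tcp_pos: [273.4, -432.4, 333.8]
tool_rot: [0.985, -0.17, 0.001, 0.001]
contact_force: [0.5, -0.1, -0.8]
width: 86.6
gripper_force: 0.0
```

Call:
servo_tool(
  motion=[
    [[0.08, 0.12, 0], -0.047, 87],
    [[0.08, 0.12, 0], -0.047, 87],
    [[0.08, 0.12, 0], -0.047, 87],
    [[0.08, 0.12, 0], -0.047, 87],
    [[0.08, 0.12, 0], -0.047, 87],
    [[0.08, 0.12, 0], -0.047, 87],
    [[0.08, 0.12, 0], -0.047, 87],
    [[0.08, 0.12, 0], -0.047, 87],
  ],
)

```text
time: 1.48
tcp_pos: [400.8, -239.8, 331.6]
tool_rot: [0.893, -0.449, -0.0, 0.0]
contact_force: [1.0, 0.2, 1.0]
width: 87.1
gripper_force: 0.0
```

Call:
servo_tool(
  motion=[
    [[0.08, 0.12, 0], -0.047, 87],
    [[0.08, 0.12, 0], -0.047, 87],
    [[0.08, 0.12, 0], -0.047, 87],
    [[0.08, 0.12, 0], -0.046, 87],
    [[0.08, 0.1, 0], 0, 87],
    [[0.05, 0.03, 0], 0, 87],
    [[0, 0, 0], 0, 87],
    [[0, 0, 0], 0, 87],
  ],
)

```text
time: 2.15
tcp_pos: [474.5, -138.1, 331.2]
tool_rot: [0.821, -0.571, -0.001, -0.001]
contact_force: [-0.2, -0.7, 0.5]
width: 87.0
gripper_force: 0.0
```

Run:
```python
from h import *
s=read_state(); print(np.round(s['joint_pos'],2))
d=shot('wrist','w1'); P=cloud(d); print(np.isfinite(P[...,0]).mean())
for k in('orange','blue'):
    for m,a,c in blobs(mask(d,k)):
        q=P[m]; q=q[np.isfinite(q[:,0])]; zt=np.percentile(q[:,2],95); t=q[abs(q[:,2]-zt)<3]
        r=cv2.minAreaRect(t[:,:2].astype(np.float32)); print(k,a,np.round(c),round(zt),np.round(r[0],1),np.round(r[1],1),round(r[2],1))
x,y,z=P[...,0],P[...,1],P[...,2]
for lo,hi in((124,129),(31,40),(160,170),(205,217)):
    for mm,a,c in blobs((x>350)&(x<900)&(z>lo)&(z<hi),80):
        q=P[mm][:,:2]; r=cv2.minAreaRect(q.astype(np.float32)); print(lo,a,np.round(c),np.round(r[0],1),np.round(r[1],1),round(r[2],1),np.round(P[mm][:,2].mean(),1))
cv2.imwrite('pics/w1v.png',d['image'][:,:,::-1])
```

```text
[ 0.46  0.02 -0.27  1.53  0.    1.59 -2.6 ]
0.98480224609375
orange 152 [159. 221.] 112 [590.    7.4] [28.4 14.6] 21.4
blue 711 [442.  48.] 206 [ 329.5 -348.9] [29.6 29.5] 0.5
blue 8 [127. 128.] 211 [ 633.9 -143.1] [5.9 1.1] 19.7
blue 511 [375. 193.] 206 [ 326.  -170.7] [28.5 27.7] 18.8
124 1015 [75. 78.] [ 755.5 -169. ] [90.2 24.4] 19.3 125.5
124 816 [ 84. 152.] [720.6 -70.5] [90.1 24.6] 20.5 125.7
31 277 [160.  80.] [ 673.7 -205.4] [94.   9.6] 19.0 35.4
31 1496 [188. 161.] [624.9 -89.6] [118.7 225.2] 19.0 35.1
31 163 [170. 150.] [633.6 -94.8] [95.1  7.6] 21.0 35.3
160 127 [411.  19.] [ 360.3 -383.1] [16.5 21.1] 82.6 160.7
160 229 [401.  38.] [ 361.  -357.6] [31.9 21.7] 89.5 160.7
160 234 [390.  66.] [ 359.9 -324.2] [20.3 35.5] 6.6 160.7
160 3243 [138. 116.] [ 647.6 -150.2] [85.6 83.8] 20.5 165.9
160 410 [341. 175.] [ 362.7 -166.9] [25.7 76.5] 0.4 160.7
205 739 [118. 118.] [ 647.2 -150.1] [31.1 30.3] 19.6 210.2
205 1242 [ 99. 204.] [650.9 -20.2] [131.1  65.1] 19.7 213.6
```

View pics/w1.png

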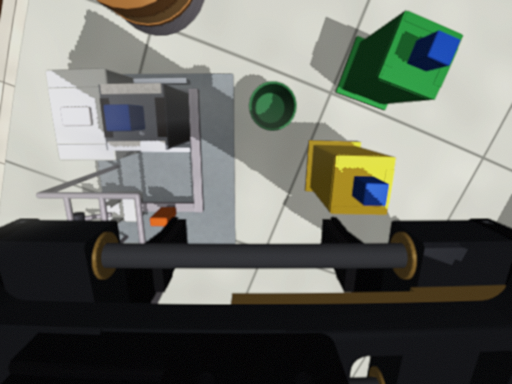

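```bash
cat >> h.py <<'E'
O=np.array([674.8,-78.2,0]); YAW=20.0
def v2w(v): return O+R.from_euler('z',YAW,degrees=True).apply(v)
def w2v(w): return R.from_euler('z',-YAW,degrees=True).apply(np.asarray(w)-O)
E
python3 - <<'E'
from h import *
d=load('w1');V=w2v(cloud(d).reshape(-1,3))
for y0 in(-90,-60,-20,10,30,50,70,90):
    t=V[(abs(V[:,1]-y0)<6)&(V[:,2]>30)&(V[:,2]<38.5)&(V[:,0]<-85)&(V[:,0]>-130)]
    if len(t):print(y0,len(t),np.round(np.percentile(t[:,0],[2,50,98]),1),t[:,2].mean().round(1))
t=V[(V[:,2]>31)&(V[:,2]<38)&(V[:,0]<-80)&(V[:,0]>-130)]; print(t[:,1].min(),t[:,1].max())
t=V[(V[:,2]>200)&(V[:,2]<220)&(V[:,1]>20)]; print(t.min(0),t.max(0))
# obstacles outside, cup etc
t=V[(V[:,2]>60)&(V[:,2]<100)&(V[:,0]<-130)]; print(np.round(np.percentile(t,[2,98],axis=0)))
print(w2v(read_state()['tcp_pos']))
E
```

```text
-90 76 [-109.6 -101.8  -92.3] 35.4
-60 70 [-109.3 -101.9  -92.9] 35.3
-20 72 [-109.9 -101.8  -93.1] 35.4
10 62 [-109.7 -102.3  -94.7] 35.6
30 51 [-108.1 -101.6  -93.9] 35.3
50 49 [-107.8 -101.9  -94.4] 35.6
70 48 [-108.2 -102.8  -95.6] 35.3
90 51 [-107.9 -101.6  -94.3] 35.8
-243.41105578107073 118.88346453512015
[-375.25062469   20.00034876  200.32370984] [ 62.79170729 184.14169047 216.68434985]
[[-432. -182.   61.]
 [-201.   62.   99.]]
[-209.38244228   11.54761482  331.32467472]
```

Call:
servo_tool(
  motion=[
    [[0, 0, 0], 0.079, 87],
    [[0, 0, 0], 0.079, 87],
    [[0, 0, 0], 0.079, 87],
    [[0, 0, 0], 0.079, 87],
    [[0, 0, 0], 0.079, 87],
    [[0, 0, 0], 0.079, 87],
    [[0, 0, 0], 0.079, 87],
    [[0, 0, 0], 0.079, 87],
  ],
)

```text
time: 2.87
tcp_pos: [473.5, -140.8, 331.5]
tool_rot: [0.994, -0.112, -0.001, -0.0]
contact_force: [0.1, -0.5, -0.1]
width: 87.1
gripper_force: 0.0
```

Call:
servo_tool(
  motion=[
    [[0, 0, 0], 0.079, 87],
    [[0, 0, 0], 0.079, 87],
    [[0, 0, 0], 0.079, 87],
    [[0, 0, 0], 0.079, 87],
    [[0, 0, 0], 0.079, 87],
    [[0, 0, 0], 0.079, 87],
    [[0, 0, 0], 0.079, 87],
    [[0, 0, 0], 0.079, 87],
  ],
)

```text
time: 3.53
tcp_pos: [473.5, -140.8, 331.6]
tool_rot: [0.927, 0.375, -0.001, 0.0]
contact_force: [0.2, 0.2, -0.9]
width: 86.8
gripper_force: 0.0
```

Call:
servo_tool(
  motion=[
    [[0, 0, 0], 0.079, 87],
    [[0, 0, 0], 0.079, 87],
    [[0, 0, 0], 0.079, 87],
    [[0, 0, 0], 0.079, 87],
    [[0, 0, 0], 0.079, 87],
    [[0, 0, 0], 0.079, 87],
    [[0, 0, 0], 0.079, 87],
    [[0, 0, 0], 0.079, 87],
  ],
)

```text
time: 4.2
tcp_pos: [473.5, -140.8, 331.6]
tool_rot: [0.636, 0.771, -0.001, 0.001]
contact_force: [0.9, -0.1, 0.6]
width: 87.3
gripper_force: 0.0
```

Call:
servo_tool(
  motion=[
    [[0, 0, 0], 0.079, 87],
    [[0, 0, 0], 0.02, 87],
    [[0, 0, 0], 0, 87],
  ],
)

```text
time: 4.45
tcp_pos: [473.5, -140.8, 331.5]
tool_rot: [0.576, 0.817, -0.001, 0.001]
contact_force: [0.3, 0.4, -0.2]
width: 87.2
gripper_force: 0.0
```

Call:
servo_tool(
  motion=[
    [[0.07, 0.068, 0], 0.004, 87],
    [[0.07, 0.068, -0.05], 0, 87],
    [[0, 0, -0.15], 0, 87],
    [[0, 0, -0.18], 0, 87],
    [[0, 0, -0.18], 0, 87],
    [[0, 0, -0.18], 0, 87],
    [[0, 0, -0.16], 0, 87],
    [[0, 0, 0], 0, 87],
  ],
)

```text
time: 5.12
tcp_pos: [498.1, -112.6, 145.6]
tool_rot: [0.575, 0.818, -0.002, -0.004]
contact_force: [-1.0, 0.0, -0.2]
width: 87.1
gripper_force: 0.0
```

Call:
servo_tool(
  motion=[
    [[0, 0, -0.12], 0, 87],
    [[0, 0, -0.15], 0, 87],
    [[0, 0, -0.12], 0, 87],
    [[0, 0, -0.1], 0, 87],
    [[0, 0, -0.045], 0, 87],
    [[0, 0, 0], 0, 87],
    [[0, 0, 0], 0, 87],
  ],
)

```text
time: 5.7
tcp_pos: [503.1, -112.6, 46.0]
tool_rot: [0.574, 0.819, -0.0, 0.001]
contact_force: [-0.2, -0.7, 0.3]
width: 86.9
gripper_force: 0.0
```

Run:
```python
from h import *
s=read_state(); print(s['tcp_pos'],w2v(s['tcp_pos']),np.round(s['joint_pos'],2))
d=shot('scene','s2'); cv2.imwrite('pics/s2v.png',cv2.resize(d['image'][100:330,100:400,::-1],(780,598),interpolation=cv2.INTER_CUBIC))
```

```text
[ 503.11875378 -112.60158306   46.03751677] [-173.09363457   26.39153069   46.03751677] [ 0.44  0.25 -0.34  1.9   0.1   1.01  0.4 ]
```

View pics/s2v.png

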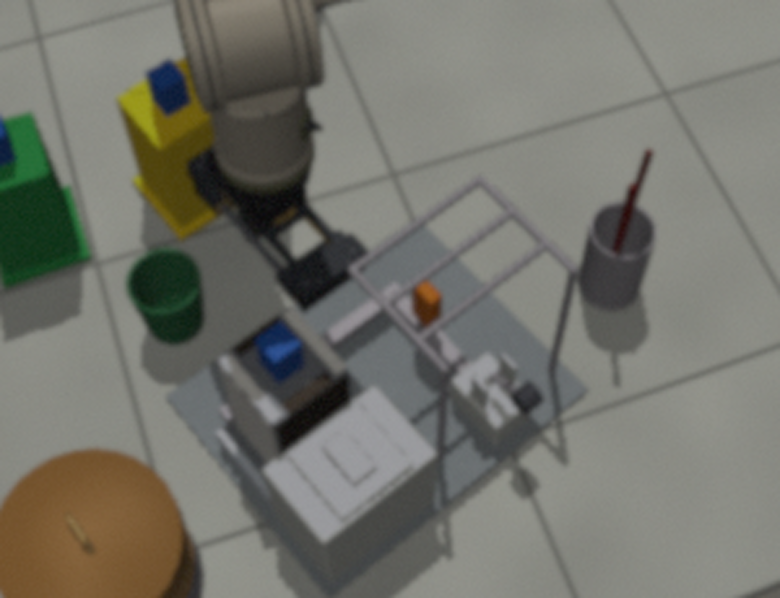

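Run:
```python
from h import *
t=shot('top','t2'); s=read_state()
for n in('s2','t2'):
    V=w2v(cloud(load(n)).reshape(-1,3))-w2v(s['tcp_pos'])+[0,0,s['tcp_pos'][2]]
    q=V[(abs(V[:,0])<102)&(abs(V[:,1])<45)&(V[:,2]>90)&(V[:,2]<330)]
    # outer part |dx|>60 : top of body
    for a,b in((55,65),(65,75),(75,85),(85,101)):
        o=q[(q[:,0]>a)&(q[:,0]<b)]
        if len(o): print(n,a,np.round(np.percentile(o[:,2],[5,50,90,99]),1),len(o))
    for z in range(150,300,10):
        o=q[(abs(q[:,2]-z)<5)]
        if len(o): print(n,'z',z,np.round(o[:,:2].min(0)),np.round(o[:,:2].max(0)))
    W=w2v(cloud(load(n)).reshape(-1,3)); r=W[(W[:,2]>195)&(W[:,2]<225)&(W[:,0]>-72)&(W[:,0]<-30)&(W[:,1]>28)&(W[:,1]<65)]
    if len(r): print('shelf',r.min(0),np.percentile(r[:,2],[5,50,95]),len(r))
```

```text
s2 55 [163.1 185.3 194.7 196. ] 58
s2 65 [171.7 193.3 196.  197.4] 123
s2 75 [162.3 193.7 196.2 197.4] 137
s2 85 [155.1 191.8 195.3 198. ] 227
s2 z 150 [ 79. -37.] [88. 33.]
s2 z 160 [-82. -44.] [89. 33.]
s2 z 170 [-90. -39.] [92. 36.]
s2 z 180 [-94. -38.] [95. 37.]
s2 z 190 [-96. -39.] [96. 37.]
s2 z 200 [-93. -38.] [97. 35.]
s2 z 210 [-46. -23.] [18. 25.]
s2 z 220 [  4. -23.] [19. 25.]
s2 z 230 [ 11. -23.] [ 17. -16.]
s2 z 240 [-39. -37.] [ 17. -22.]
s2 z 250 [-48. -38.] [36. 20.]
s2 z 260 [-45. -38.] [39. 22.]
s2 z 270 [ 30. -17.] [ 30. -17.]
s2 z 280 [ -7. -43.] [44. 28.]
s2 z 290 [-12. -43.] [43. 32.]
shelf [-68.07361256  28.14369519 209.01926818] [210.96164684 214.28501063 218.19596373] 91
t2 55 [166.6 177.9 195.6 199. ] 31
t2 65 [170.8 192.3 196.7 198.7] 37
t2 75 [179.3 192.5 195.3 197.4] 40
t2 85 [185.8 193.8 196.7 198.1] 31
t2 z 150 [60. 39.] [60. 39.]
t2 z 160 [ 6. 25.] [77. 39.]
t2 z 170 [11. 16.] [79. 39.]
t2 z 180 [45. 26.] [89. 39.]
t2 z 190 [38.  2.] [92. 39.]
t2 z 200 [47.  7.] [92. 35.]
t2 z 210 [101.  26.] [101.  26.]
t2 z 280 [ 5. 44.] [ 5. 44.]
t2 z 290 [ 7. 43.] [ 9. 43.]
shelf [-71.1469141   29.89521897 206.42075714] [209.41779278 213.07777775 217.36642952] 61
```

Call:
servo_tool(
  motion=[
    [[0, 0, -0.032], 0, 87],
    [[0.04, 0.0145, 0], 0, 87],
    [[0.055, 0.02, 0], 0, 87],
    [[0.055, 0.02, 0], 0, 87],
    [[0.048, 0.0175, 0], 0, 87],
    [[0, 0, 0], 0, 87],
    [[0, 0, 0], 0, 87],
  ],
)

```text
time: 6.38
tcp_pos: [542.2, -97.1, 38.0]
tool_rot: [0.573, 0.82, -0.001, 0.0]
contact_force: [-0.7, -0.6, -0.6]
width: 86.8
gripper_force: 0.0
```

Call:
servo_tool(
  motion=[
    [[0, 0, -0.02], 0, 87],
    [[0, 0, -0.025], 0, 87],
    [[0, 0, -0.025], 0, 87],
    [[0, 0, 0], 0, 87],
  ],
)

```text
time: 6.72
tcp_pos: [540.7, -97.9, 22.7]
tool_rot: [0.573, 0.819, -0.001, -0.0]
contact_force: [-0.9, -0.2, 0.1]
width: 86.9
gripper_force: 0.0
```

Run:
```python
from h import *
s=read_state(); print(w2v(s['tcp_pos']),s['contact_force'])
```

```text
[-132.74824369   27.39760236   22.71480567] [-0.87250532 -0.23414242  0.14028631]
```

Call:
servo_tool(
  motion=[
    [[-0.0235, -0.0086, 0], 0, 87],
    [[-0.0235, -0.0086, 0], 0, 87],
    [[-0.0235, -0.0086, 0], 0, 87],
    [[-0.0235, -0.0086, 0], 0, 87],
    [[0, 0, 0], 0, 87],
  ],
)

```text
time: 7.13
tcp_pos: [522.0, -105.3, 24.2]
tool_rot: [0.574, 0.819, -0.001, 0.001]
contact_force: [0.0, 0.5, 0.4]
width: 87.1
gripper_force: 0.0
```

Call:
servo_tool(
  motion=[
    [[-0.0235, -0.0086, 0], 0, 87],
    [[-0.0235, -0.0086, 0], 0, 87],
    [[-0.0235, -0.0086, 0], 0, 87],
    [[-0.0235, -0.0086, 0], 0, 87],
    [[-0.0235, -0.0086, 0], 0, 87],
    [[-0.012, -0.0044, 0], 0, 87],
    [[0, 0, 0], 0, 87],
  ],
)

```text
time: 7.72
tcp_pos: [496.6, -114.4, 24.1]
tool_rot: [0.573, 0.819, -0.001, 0.0]
contact_force: [0.4, 0.7, -0.3]
width: 87.2
gripper_force: 0.0
```

```bash
cat >> h.py <<'E'
def knob(d):
    P=cloud(d)[mask(d,'orange')]; V=w2v(P[np.isfinite(P[:,0])]); V=V[(V[:,2]>95)&(V[:,2]<118)&(abs(V[:,1]-110)<25)]
    return np.round(np.r_[np.percentile(V[:,0],[3,50,97]),np.median(V[:,1]),np.percentile(V[:,2],90),len(V)],1)
E
python3 - <<'E'
from h import *
s=read_state(); print(w2v(s['tcp_pos']),s['contact_force'])
print(knob(load('s2')),knob(shot('scene','s3')))
E
```

```text
[-179.83136493   26.95117299   24.07584176] [ 0.40222144  0.69113379 -0.34539293]
[-57.3 -46.5 -36.5 110.5 112.2  13. ] [-57.  -48.7 -37.2 111.4 113.1  10. ]
```

Run:
```python
from h import *
d=load('s3'); a=cv2.resize(d['image'][150:300,170:330,::-1],(640,600),interpolation=cv2.INTER_CUBIC); cv2.imwrite('pics/s3v.png',a)
w=shot('wrist','w3'); V=w2v(cloud(w).reshape(-1,3))
for y0 in(-90,-60,-30,60,80,100):
    t=V[(abs(V[:,1]-y0)<6)&(V[:,2]>28)&(V[:,2]<40)&(V[:,0]<-85)&(V[:,0]>-170)]
    if len(t):print(y0,len(t),np.round(np.percentile(t[:,0],[2,50,98]),1),t[:,2].mean().round(1))
```

```text
-30 23 [-109.5 -108.8 -108. ] 32.2
60 414 [-109.1 -102.6  -93.9] 35.1
80 461 [-108.9 -102.4  -93.9] 35.0
100 594 [-109.4 -101.3  -86.3] 35.0
```

View pics/s3v.png

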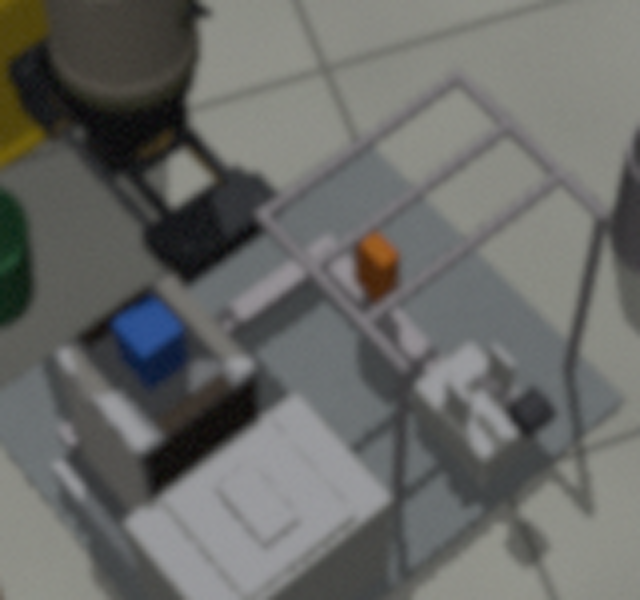

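Run:
```python
from h import *
s=read_state();Rt=R.from_quat(s['tool_rot'])
w=load('w3'); P=cloud(w).reshape(-1,3); q=Rt.inv().apply(P-np.array(s['tcp_pos']))
for a in range(-110,20,10):
    t=q[(q[:,2]>=a)&(q[:,2]<a+10)&(abs(q[:,0])<15)&(abs(q[:,1])<75)]
    if len(t): print(a,len(t),np.round(np.sort(np.unique(np.round(t[:,1]/5)*5))),t[:,0].min().round(),t[:,0].max().round())
```

```text
-110 684 [-50. -45.  50.  55.] -2.0 15.0
-100 663 [-50. -45.  50.] -9.0 14.0
-90 923 [-50. -45. -40.  45.  50.] -10.0 8.0
-80 265 [-55. -50. -45. -40.  45.  50.  55.] -9.0 13.0
-70 413 [-55. -50. -45. -40.  45.  50.  55.] -9.0 13.0
-60 395 [-50. -45. -40.  45.  50.  55.] 1.0 13.0
-50 390 [-50. -45. -40.  45.  50.  55.] -3.0 13.0
-40 208 [-50. -45. -40.  45.  50.  55.] -5.0 13.0
-20 218 [70. 75.] -10.0 15.0
-10 138 [70.] -8.0 15.0
0 44 [70.] -7.0 15.0
10 2480 [10. 15. 20. 25. 30. 35. 40. 45. 50. 55. 60. 65. 70. 75.] -15.0 15.0
```

View pics/w3.png

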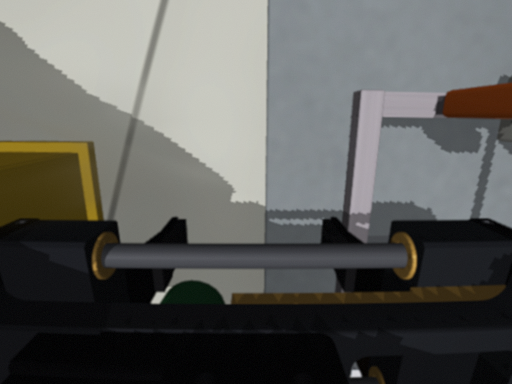

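Call:
servo_tool(
  motion=[
    [[0, 0, 0.075], 0, 87],
    [[0.04, 0.0145, 0], 0, 87],
    [[0.055, 0.02, 0], 0, 87],
    [[0.055, 0.02, 0], 0, 87],
    [[0.055, 0.02, 0], 0, 87],
    [[0.027, 0.0095, 0], 0, 87],
    [[0, 0, 0], 0, 87],
  ],
)

```text
time: 8.4
tcp_pos: [544.9, -95.8, 38.4]
tool_rot: [0.573, 0.82, -0.0, 0.0]
contact_force: [0.0, 0.5, 0.5]
width: 87.0
gripper_force: 0.0
```

Call:
servo_tool(
  motion=[
    [[0, 0, -0.05], 0, 87],
    [[0, 0, -0.05], 0, 87],
    [[0, 0, -0.035], 0, 87],
    [[0, 0, -0.02], 0, 87],
    [[0, 0, 0], 0, 87],
  ],
)

```text
time: 8.82
tcp_pos: [542.3, -97.3, 6.6]
tool_rot: [0.573, 0.819, -0.001, -0.001]
contact_force: [-0.3, 0.5, 0.8]
width: 87.0
gripper_force: 0.0
```

Call:
servo_tool(
  motion=[
    [[-0.0235, -0.0086, 0], 0, 87],
    [[-0.0235, -0.0086, 0], 0, 87],
    [[-0.0235, -0.0086, 0], 0, 87],
    [[0, 0, 0], 0, 87],
  ],
)

```text
time: 9.15
tcp_pos: [528.5, -103.2, 8.4]
tool_rot: [0.574, 0.819, -0.001, 0.001]
contact_force: [-0.6, 0.3, 0.5]
width: 87.3
gripper_force: 0.0
```

Run:
```python
from h import *
s=read_state(); print(w2v(s['tcp_pos']),s['contact_force'])
print(knob(shot('scene','s4')))
w=shot('wrist','w4'); V=w2v(cloud(w).reshape(-1,3))
for y0 in(60,80):
    t=V[(abs(V[:,1]-y0)<6)&(V[:,2]>28)&(V[:,2]<40)&(V[:,0]<-75)&(V[:,0]>-170)]
    if len(t):print(y0,len(t),np.round(np.percentile(t[:,0],[2,50,98]),1),t[:,2].mean().round(1))
```

```text
[-146.01407975   26.48739698    8.37616911] [-0.6131298   0.32777296  0.54312189]
[-57.4 -50.1 -36.9 111.9 112.3   9. ]
60 478 [-109.2 -102.   -93.6] 35.2
80 524 [-109.1 -101.7  -93.4] 35.3
```

Run:
```python
from h import *
s=read_state();Rt=R.from_quat(s['tool_rot'])
for n in('w4','s4'):
    P=cloud(load(n)).reshape(-1,3); q=Rt.inv().apply(P-np.array(s['tcp_pos']))
    for a in range(-80,10,5):
        t=q[(q[:,2]>=a)&(q[:,2]<a+5)&(abs(q[:,0])<18)&(abs(q[:,1])<75)]
        if len(t)>3: print(n,a,len(t),np.unique(np.round(t[:,1]/5)*5),t[:,0].min().round(),t[:,0].max().round())
```

```text
w4 -80 121 [-45. -40.  45.] -9.0 2.0
w4 -75 133 [-55. -50. -45. -40.  45.  50.  55.] -9.0 13.0
w4 -70 205 [-55. -50. -45.  45.  50.  55.] -8.0 12.0
w4 -65 205 [-55. -50. -45.  45.  50.  55.] -9.0 12.0
w4 -60 223 [-50. -45. -40.  45.  50.  55.] 4.0 12.0
w4 -55 186 [-50. -45. -40.  45.  50.  55.] 1.0 12.0
w4 -50 191 [-50. -45. -40.  45.  50.  55.] -0.0 13.0
w4 -45 195 [-50. -45. -40.  45.  50.  55.] -3.0 13.0
w4 -40 191 [-50. -45. -40.  45.  50.  55.] -6.0 12.0
w4 -35 19 [-50. -45.  45.  50.] -2.0 12.0
w4 -30 737 [35. 40. 45. 50.] -10.0 18.0
w4 -25 60 [35.] -12.0 17.0
w4 -20 61 [35.] -15.0 18.0
w4 -15 32 [35.] -12.0 18.0
w4 0 4000 [-25. -20. -15. -10.  -5.  -0.   5.  10.  15.  20.  25.  30.  35.  40.
  60.  65.  70.  75.] -18.0 18.0
w4 5 2265 [-75. -70. -65. -60. -55. -50. -45. -40. -35. -30. -25.] -18.0 18.0
s4 -25 6 [50. 55.] -4.0 16.0
s4 -20 5 [50.] -6.0 14.0
s4 -15 4 [50.] 1.0 18.0
s4 -5 15 [-20. -15.  50.  55.  60.  65.  70.] -1.0 17.0
s4 0 77 [-70. -65. -55. -50. -45. -40. -35. -30. -25. -20. -15.  45.  50.  55.
  60.  65.  70.  75.] -18.0 17.0
s4 5 91 [-75. -70. -65. -60. -55. -50. -45. -40. -35. -30. -25.  45.  60.  65.
  75.] -18.0 15.0
```

View pics/w4.png

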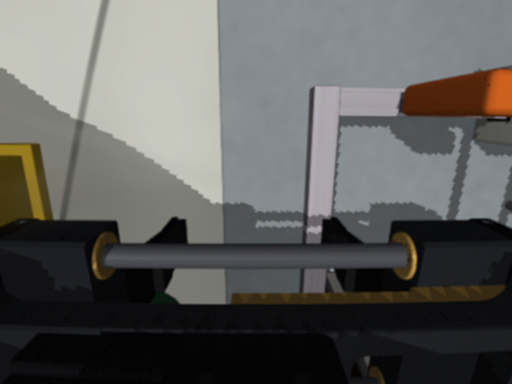

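Call:
servo_tool(
  motion=[
    [[0.035, 0.0128, 0], 0, 87],
    [[0.038, 0.0138, 0], 0, 87],
    [[0, 0, 0], 0, 87],
    [[0, 0, -0.035], 0, 87],
    [[0, 0, -0.035], 0, 87],
    [[0, 0, -0.025], 0, 87],
    [[0, 0, 0], 0, 87],
  ],
)

```text
time: 9.83
tcp_pos: [542.7, -97.0, -12.7]
tool_rot: [0.573, 0.819, -0.001, -0.001]
contact_force: [-0.4, 0.5, -0.3]
width: 87.2
gripper_force: 0.0
```

Call:
servo_tool(
  motion=[
    [[-0.0235, -0.0086, 0], 0, 87],
    [[-0.0235, -0.0086, 0], 0, 87],
    [[-0.0235, -0.0086, 0], 0, 87],
    [[0, 0, 0], 0, 87],
  ],
)

```text
time: 10.17
tcp_pos: [529.5, -102.6, -10.6]
tool_rot: [0.573, 0.819, -0.001, 0.001]
contact_force: [1.2, 1.9, -0.6]
width: 87.0
gripper_force: 0.8
```

```bash
cat >> h.py <<'E'
def bar(d,ys=(60,80)):
    V=w2v(cloud(d).reshape(-1,3)); o=[]
    for y0 in ys:
        t=V[(abs(V[:,1]-y0)<6)&(V[:,2]>28)&(V[:,2]<40)&(V[:,0]<-75)&(V[:,0]>-170)]
        o.append((y0,len(t),np.round(np.percentile(t[:,0],[2,50,98]),1) if len(t) else 0))
    return o
E
python3 - <<'E'
from h import *
s=read_state(); print(w2v(s['tcp_pos']),s['contact_force'])
print(knob(shot('scene','s5')),bar(shot('wrist','w5')))
E
```

```text
[-144.89517778   26.80005119  -10.58508905] [ 1.18229597  1.86629805 -0.58094837]
[-56.3 -52.1 -43.2 109.8 115.1   9. ] [(60, 596, array([-116.3, -108.8, -100.6])), (80, 668, array([-116.2, -108.8, -100.6]))]
```

Call:
servo_tool(
  motion=[
    [[-0.0235, -0.0086, 0], 0, 87],
    [[-0.0235, -0.0086, 0], 0, 87],
    [[-0.0235, -0.0086, 0], 0, 87],
    [[-0.0235, -0.0086, 0], 0, 87],
    [[-0.0235, -0.0086, 0], 0, 87],
    [[-0.0235, -0.0086, 0], 0, 87],
    [[-0.0235, -0.0086, 0], 0, 87],
    [[-0.016, -0.0058, 0], 0, 87],
  ],
)

```text
time: 10.93
tcp_pos: [494.0, -115.4, -11.0]
tool_rot: [0.573, 0.819, -0.0, 0.001]
contact_force: [14.4, 3.6, -12.2]
width: 87.0
gripper_force: 7.2
```

Run:
```python
from h import *
s=read_state(); print(w2v(s['tcp_pos']),s['contact_force'])
print(knob(shot('scene','s6')),bar(shot('wrist','w6')))
```

```text
[-182.6100125    26.8392307   -10.98816039] [ 14.40262575   3.62159672 -12.15818111]
[-105.7  -96.   -80.2  110.6  113.    10. ] [(60, 595, array([-154.1, -146.9, -138.6])), (80, 668, array([-154.1, -146.7, -138.5]))]
```

Call:
servo_tool(
  motion=[
    [[0.02, 0.007, 0], 0, 87],
    [[0, 0, 0.03], 0, 87],
    [[0, 0, 0.1], 0, 87],
    [[0, 0, 0.17], 0, 87],
    [[0, 0, 0.19], 0, 87],
    [[0, 0, 0.19], 0, 87],
    [[0, 0, 0.19], 0, 87],
    [[0, 0, 0.19], 0, 87],
  ],
)

```text
time: 11.7
tcp_pos: [497.2, -113.8, 203.5]
tool_rot: [0.573, 0.819, -0.001, 0.0]
contact_force: [1.8, -0.6, -0.8]
width: 87.0
gripper_force: 0.0
```

Call:
servo_tool(
  motion=[
    [[0.04, -0.01, 0.1], 0, 87],
    [[0.12, -0.03, 0.02], 0, 87],
    [[0.15, -0.036, 0], 0, 87],
    [[0.16, -0.038, 0], 0, 87],
    [[0.15, -0.036, 0], 0, 87],
    [[0.1, -0.02, 0], 0, 87],
    [[0.025, -0.01, 0], 0, 87],
    [[0, 0, 0], 0, 87],
  ],
)

```text
time: 12.37
tcp_pos: [647.3, -150.1, 224.1]
tool_rot: [0.573, 0.819, -0.001, -0.0]
contact_force: [-0.1, 0.2, 1.0]
width: 87.0
gripper_force: 0.0
```

Run:
```python
from h import *
s=read_state(); print(w2v(s['tcp_pos']),s['tcp_pos'],s['contact_force'],np.round(s['joint_pos'],2),2*np.degrees(np.arctan2(s['tool_rot'][1],s['tool_rot'][0])))
d=shot('scene','s7');print(knob(d))
P=cloud(d)
for m,a,c in blobs(mask(d,'blue')):
    q=P[m]; print(a,c.round(),np.round(np.nanmedian(q,0)))
```

```text
[-50.42760833 -58.14282462 224.14952007] [ 647.29956578 -150.08364108  224.14952007] [-0.14290979  0.19722085  0.97296392] [ 0.39  0.43 -0.33  1.27  0.14  1.47  0.42] 110.05295840357525
[-105.3 -102.8  -83.6  110.9  112.1    7. ]
95 [ 95. 150.] [ 333. -350.  206.]
25 [202. 234.] [ 653. -163.  212.]
```

Call:
servo_tool(
  motion=[
    [[0, 0, -0.06], 0, 87],
    [[0, 0, -0.1], 0, 87],
    [[0, 0, -0.08], 0, 87],
    [[0, 0, -0.035], 0, 87],
    [[0, 0, 0], 0, 60],
    [[0, 0, 0], 0, 45],
    [[0, 0, 0], 0, 20],
    [[0, 0, 0], 0, 20],
  ],
)

```text
time: 13.08
tcp_pos: [647.4, -150.0, 171.4]
tool_rot: [0.573, 0.819, -0.0, 0.001]
contact_force: [0.3, 0.5, 0.0]
width: 67.6
gripper_force: 0.0
```

Call:
servo_tool(
  motion=[
    [[0, 0, 0], 0, 20],
    [[0, 0, 0], 0, 20],
    [[0, 0, 0], 0, 20],
    [[0, 0, 0], 0, 20],
  ],
)

```text
time: 13.42
tcp_pos: [646.9, -150.0, 170.2]
tool_rot: [0.573, 0.819, -0.001, 0.001]
contact_force: [0.3, -0.1, -0.2]
width: 41.6
gripper_force: 0.0
```

Call:
servo_tool(
  motion=[
    [[0, 0, 0], 0, 20],
    [[0, 0, 0], 0, 20],
    [[0, 0, 0], 0, 20],
    [[0, 0, 0], 0, 20],
    [[0, 0, 0], 0, 20],
    [[0, 0, 0], 0, 20],
  ],
)

```text
time: 13.92
tcp_pos: [646.8, -150.0, 170.0]
tool_rot: [0.573, 0.819, -0.001, 0.0]
contact_force: [-0.1, -1.1, 0.2]
width: 28.9
gripper_force: 30.0
```

Call:
servo_tool(
  motion=[
    [[0, 0, 0.02], 0, 20],
    [[0, 0, 0.04], 0, 20],
    [[0, 0, 0.04], 0, 20],
    [[0, 0, 0], 0, 20],
  ],
)

```text
time: 14.25
tcp_pos: [647.7, -150.0, 192.3]
tool_rot: [0.573, 0.819, -0.0, 0.002]
contact_force: [-0.1, -0.2, -3.5]
width: 29.3
gripper_force: 30.0
```

Call:
servo_tool(
  motion=[
    [[0, 0, 0.06], 0, 20],
    [[0, 0, 0.09], 0, 20],
    [[0, 0, 0.06], 0, 20],
    [[0, 0, 0.01], 0, 20],
    [[-0.06, -0.022, 0], 0, 20],
    [[-0.08, -0.029, 0], 0, 20],
    [[-0.06, -0.022, 0], 0, 20],
    [[0, 0, 0], -0.02, 20],
  ],
)

```text
time: 14.92
tcp_pos: [604.8, -166.6, 234.2]
tool_rot: [0.587, 0.81, -0.002, 0.0]
contact_force: [1.7, -0.3, -4.9]
width: 29.4
gripper_force: 30.0
```

Call:
servo_tool(
  motion=[
    [[0, 0, 0], -0.05, 20],
    [[0, 0, 0], -0.07, 20],
    [[0, 0, 0], -0.07, 20],
    [[0, 0, 0], -0.07, 20],
    [[0, 0, 0], -0.07, 20],
    [[0, 0, 0], -0.07, 20],
    [[0, 0, 0], -0.07, 20],
    [[0, 0, 0], -0.07, 20],
  ],
)

```text
time: 15.58
tcp_pos: [606.8, -164.5, 233.7]
tool_rot: [0.869, 0.495, -0.001, -0.0]
contact_force: [0.9, 0.6, -5.3]
width: 29.5
gripper_force: 30.0
```

Call:
servo_tool(
  motion=[
    [[0, 0, 0], -0.07, 20],
    [[0, 0, 0], -0.07, 20],
    [[0, 0, 0], -0.07, 20],
    [[0, 0, 0], -0.07, 20],
    [[0, 0, 0], -0.07, 20],
    [[0, 0, 0], -0.07, 20],
    [[0, 0, 0], -0.02, 20],
    [[0, 0, 0], 0, 20],
  ],
)

```text
time: 16.25
tcp_pos: [606.8, -164.4, 233.7]
tool_rot: [0.985, 0.173, -0.001, -0.0]
contact_force: [-0.9, 0.1, -5.1]
width: 29.5
gripper_force: 30.0
```

Run:
```python
from h import *
s=read_state(); print(w2v(s['tcp_pos']),s['tcp_pos'],s['contact_force'],np.round(s['joint_pos'],2),2*np.degrees(np.arctan2(s['tool_rot'][1],s['tool_rot'][0])))
d=shot('scene','s8');print(knob(d)); shot('wrist','w8'); shot('top','t8')
V=w2v(cloud(load('w8')).reshape(-1,3))
t=V[(abs(V[:,0]+90)<65)&(abs(V[:,1]+60)<65)]; 
h,e=np.histogram(t[:,2],np.arange(0,300,5)); print([(int(e[i]),int(h[i])) for i in range(len(h)) if h[i]>40])
for n in('w8','s8','t8'):
    V=w2v(cloud(load(n)).reshape(-1,3)); t=V[(abs(V[:,0]+90)<75)&(abs(V[:,1]+60)<75)&(V[:,2]>222)&(V[:,2]<236)]
    if len(t)>20: r=cv2.minAreaRect(t[:,:2].astype(np.float32)); print(n,len(t),r,t.mean(0))
a=cv2.resize(d['image'][130:310,150:350,::-1],(660,594),interpolation=cv2.INTER_CUBIC); cv2.imwrite('pics/s8v.png',a)
```

```text
[-93.38520801 -57.78518937 233.74155055] [ 606.8103079  -164.43993827  233.74155055] [-0.91250517  0.13105873 -5.08963072] [ 0.28  0.33 -0.12  1.37  0.04  1.45 -1.06] 19.97259811240893
[-105.   -99.1  -81.3  111.4  112.2   13. ]
[(0, 218), (5, 871), (30, 96), (35, 199), (70, 46), (75, 423), (80, 111), (90, 60), (115, 70), (125, 69), (135, 72), (145, 74), (155, 78), (165, 65), (170, 76), (180, 84), (185, 85), (195, 65), (200, 91), (205, 97), (210, 94), (215, 91), (220, 179), (225, 3478), (230, 2379), (235, 79), (240, 76), (245, 97), (250, 98), (255, 100), (260, 117), (265, 142), (270, 1290), (275, 331), (280, 123), (285, 138), (290, 175)]
w8 6038 ((-83.2960433959961, -56.240684509277344), (65.00975036621094, 84.66499328613281), 0.0027978115249425173) [-72.62440249 -56.29162513 229.69118314]
s8 808 ((-89.69832611083984, -57.79402160644531), (83.40231323242188, 78.31182861328125), 89.96427154541016) [-77.96841823 -62.70994025 230.16129461]
t8 99 ((-115.09707641601562, -24.23781967163086), (26.00553321838379, 48.26484680175781), 61.940608978271484) [-118.38911166  -24.10835941  228.82590125]
```

View pics/s8v.png

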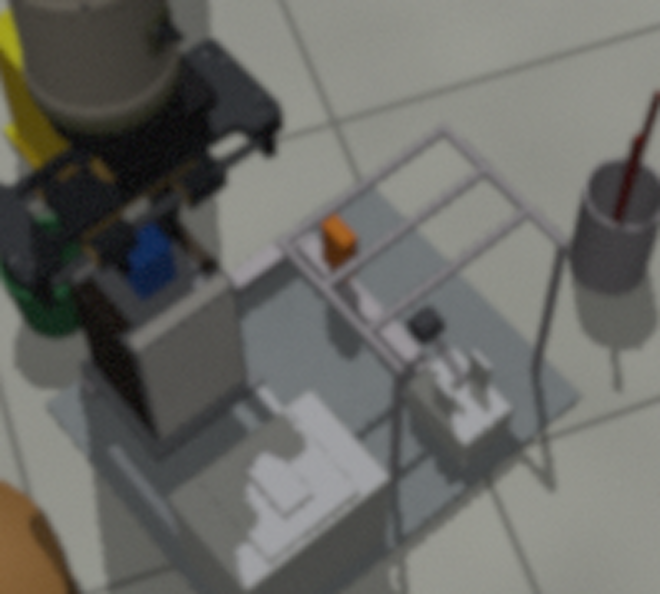

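Call:
servo_tool(
  motion=[
    [[0.04, 0.0115, 0], 0, 20],
    [[0.06, 0.018, 0], 0, 20],
    [[0.06, 0.018, 0], 0, 20],
    [[0.0385, 0.012, 0], 0, 20],
    [[0, 0, 0], 0, 20],
    [[0, 0, 0], 0, 20],
  ],
)

```text
time: 16.9
tcp_pos: [646.7, -152.5, 233.5]
tool_rot: [0.985, 0.175, -0.001, -0.0]
contact_force: [-0.3, -0.3, -5.4]
width: 29.5
gripper_force: 30.0
```

Run:
```python
from h import *
s=read_state(); print(w2v(s['tcp_pos']),s['tcp_pos'],s['contact_force'])
shot('wrist','w9');shot('scene','s9')
for n in('w9','s9'):
    V=w2v(cloud(load(n)).reshape(-1,3)); t=V[(abs(V[:,0]+50)<75)&(abs(V[:,1]+60)<75)&(V[:,2]>225)&(V[:,2]<234)]
    r=cv2.minAreaRect(t[:,:2].astype(np.float32)); print(n,len(t),r,np.percentile(t,[1,99],axis=0))
    t=V[(V[:,0]>-85)&(V[:,0]<-5)&(V[:,1]<-105)&(V[:,1]>-130)&(V[:,2]>32)&(V[:,2]<38)]
    if len(t): print('cheekL',np.percentile(t[:,1],[2,98]),len(t))
    t=V[(V[:,0]>-90)&(V[:,0]<-5)&(V[:,1]<8)&(V[:,1]>-20)&(V[:,2]>32)&(V[:,2]<38)]
    if len(t): print('cheekR',np.percentile(t[:,1],[2,98]),len(t))
    t=V[(abs(V[:,0]+50)<60)&(abs(V[:,1]+60)<60)&(V[:,2]>76)&(V[:,2]<86)]
    if len(t): print('foot',np.percentile(t,[1,99],axis=0),len(t))
```

```text
[-51.80618821 -60.16924506 233.53591862] [ 646.69720105 -152.4593555   233.53591862] [-0.32654143 -0.2930754  -5.37173257]
w9 5820 ((-41.685333251953125, -58.496952056884766), (64.69453430175781, 84.4732666015625), 0.028675973415374756) [[-68.00327883 -99.99238731 227.70031244]
 [-10.21388983 -17.28215355 231.40325799]]
cheekL [-122.52512257 -114.99882175] 82
cheekR [-1.34203604  3.0235335 ] 40
foot [[ -14.55397688 -107.33842778   77.25456579]
 [  -3.01243385   -8.823465     80.93566344]] 510
s9 780 ((-52.851707458496094, -60.02241897583008), (83.98100280761719, 86.5992202758789), 89.80314636230469) [[ -94.25082605 -101.75325932  225.5619251 ]
 [ -11.21707607  -19.8850775   233.85005526]]
cheekL [-124.8759358 -116.2839091] 72
foot [[-102.04259237 -109.97020267   76.22735242]
 [ -16.95939251  -11.37406082   85.35677554]] 131
```

Call:
servo_tool(
  motion=[
    [[0.0015, -0.004, -0.04], 0, 20],
    [[0, 0, -0.06], 0, 20],
    [[0, 0, -0.06], 0, 20],
    [[0, 0, -0.05], 0, 20],
    [[0, 0, -0.04], 0, 20],
    [[0, 0, -0.03], 0, 20],
    [[0, 0, -0.015], 0, 20],
    [[0, 0, 0], 0, 20],
  ],
)

```text
time: 17.67
tcp_pos: [646.6, -153.4, 174.2]
tool_rot: [0.985, 0.174, -0.001, -0.0]
contact_force: [-0.0, 0.3, -4.7]
width: 29.6
gripper_force: 30.0
```

Call:
servo_tool(
  motion=[
    [[0, 0, -0.008], 0, 20],
    [[0, 0, -0.006], 0, 20],
    [[0, 0, -0.004], 0, 20],
    [[0, 0, 0], 0, 20],
    [[0, 0, 0], 0, 20],
  ],
)

```text
time: 18.08
tcp_pos: [647.0, -153.5, 171.7]
tool_rot: [0.985, 0.174, -0.001, -0.0]
contact_force: [0.1, 0.7, -4.2]
width: 29.5
gripper_force: 30.0
```

Call:
servo_tool(
  motion=[
    [[0, 0, -0.004], 0, 20],
    [[0, 0, 0], 0, 20],
    [[0, 0, 0], 0, 20],
  ],
)

```text
time: 18.33
tcp_pos: [646.9, -153.5, 170.7]
tool_rot: [0.985, 0.174, -0.001, -0.0]
contact_force: [-0.5, 0.1, -5.7]
width: 29.8
gripper_force: 30.0
```

Call:
servo_tool(
  motion=[
    [[0, 0, -0.004], 0, 20],
    [[0, 0, 0], 0, 20],
    [[0, 0, 0], 0, 20],
  ],
)

```text
time: 18.58
tcp_pos: [647.0, -153.4, 170.1]
tool_rot: [0.985, 0.174, -0.001, -0.0]
contact_force: [-0.4, 0.6, -2.1]
width: 29.5
gripper_force: 30.0
```

Call:
servo_tool(
  motion=[
    [[0, 0, -0.004], 0, 20],
    [[0, 0, 0], 0, 20],
    [[0, 0, 0], 0, 20],
  ],
)

```text
time: 18.83
tcp_pos: [647.2, -153.4, 170.0]
tool_rot: [0.985, 0.174, -0.0, -0.0]
contact_force: [-1.3, 1.4, 4.8]
width: 29.6
gripper_force: 30.0
```

Call:
servo_tool(
  motion=[
    [[0, 0, 0.004], 0, 40],
    [[0, 0, 0], 0, 60],
    [[0, 0, 0], 0, 70],
    [[0, 0, 0], 0, 70],
    [[0, 0, 0], 0, 70],
    [[0, 0, 0.05], 0, 70],
    [[0, 0, 0.1], 0, 70],
    [[0, 0, 0.12], 0, 70],
  ],
)

```text
time: 19.5
tcp_pos: [646.1, -153.4, 223.8]
tool_rot: [0.985, 0.174, -0.002, -0.001]
contact_force: [-0.1, 0.5, 0.6]
width: 68.4
gripper_force: 0.0
```

Call:
servo_tool(
  motion=[
    [[0, 0, 0.1], 0, 70],
    [[0, 0, 0.08], 0, 40],
    [[-0.04, 0.02, 0], 0.079, 10],
    [[-0.05, 0.028, 0], 0.079, 0],
    [[-0.05, 0.028, 0], 0.079, 0],
    [[-0.05, 0.028, 0], 0.079, 0],
    [[-0.05, 0.028, 0], 0.079, 0],
    [[-0.05, 0.028, 0], 0.079, 0],
  ],
)

```text
time: 20.17
tcp_pos: [588.4, -121.3, 260.7]
tool_rot: [0.852, 0.523, -0.001, 0.0]
contact_force: [-0.4, 0.2, 0.8]
width: 31.5
gripper_force: 0.0
```

Run:
```python
from h import *
d=shot('scene','s10');print(knob(d)); V=w2v(cloud(d).reshape(-1,3)); t=V[(abs(V[:,0]+50)<75)&(abs(V[:,1]+60)<75)&(V[:,2]>161)&(V[:,2]<171)]
print(len(t),cv2.minAreaRect(t[:,:2].astype(np.float32)),t[:,2].mean(),read_state()['width'])
```

```text
[-105.5  -95.3  -81.   109.2  112.8   10. ]
907 ((-52.911258697509766, -61.588111877441406), (86.3897705078125, 83.87198638916016), 0.9601728320121765) 167.1211946029071 27.27640643557124
```

Call:
servo_tool(
  motion=[
    [[-0.05, 0.028, 0], 0.079, 0],
    [[-0.06, 0.032, 0], 0.079, 0],
    [[-0.06, 0.032, 0], 0.079, 0],
    [[-0.06, 0.032, 0], 0.079, 0],
    [[-0.06, 0.032, 0], 0.079, 0],
    [[-0.06, 0.032, 0], 0.079, 0],
    [[-0.06, 0.032, 0], 0.079, 0],
    [[-0.06, 0.032, 0], 0.079, 0],
  ],
)

```text
time: 20.88
tcp_pos: [494.6, -71.0, 260.7]
tool_rot: [0.502, 0.865, -0.001, 0.001]
contact_force: [-0.6, 0.4, 0.1]
width: 0.5
gripper_force: 0.0
```

Call:
servo_tool(
  motion=[
    [[-0.06, 0.032, 0], 0.079, 0],
    [[-0.06, 0.032, 0], 0.079, 0],
    [[-0.03, 0.02, 0], 0.079, 0],
    [[0, 0, 0], 0.079, 0],
    [[0, 0, 0], 0.079, 0],
    [[0, 0, 0], 0.079, 0],
    [[0, 0, 0], 0.079, 0],
    [[0, 0, 0], 0.079, 0],
  ],
)

```text
time: 21.55
tcp_pos: [465.2, -54.4, 260.7]
tool_rot: [0.029, 1.0, -0.0, 0.001]
contact_force: [0.3, -0.0, -1.8]
width: 1.0
gripper_force: 0.0
```

Call:
servo_tool(
  motion=[
    [[0, 0, 0], 0.079, 0],
    [[0, 0, 0], 0.079, 0],
    [[0, 0, 0], 0.079, 0],
    [[0, 0, 0], 0.025, 0],
    [[0, 0, 0], 0, 0],
  ],
)

```text
time: 21.97
tcp_pos: [465.2, -54.4, 260.7]
tool_rot: [-0.174, 0.985, -0.0, 0.001]
contact_force: [-0.2, 0.3, -0.3]
width: 0.5
gripper_force: 0.0
```

Run:
```python
from h import *
s=read_state(); print(w2v(s['tcp_pos']),s['tcp_pos'],s['width'],np.round(s['joint_pos'],2),2*np.degrees(np.arctan2(s['tool_rot'][1],s['tool_rot'][0])))
```

```text
[-188.78373713   94.03887524  260.65385848] [465.23812571 -54.4002037  260.65385848] 0.545847128186648 [ 0.37 -0.03 -0.34  1.72 -0.01  1.45  1.95] 200.0288976207654
```

Call:
servo_tool(
  motion=[
    [[0, 0, -0.1], 0, 0],
    [[0, 0, -0.18], 0, 0],
    [[0, 0, -0.19], 0, 0],
    [[0, 0, -0.19], 0, 0],
    [[0, 0, -0.19], 0, 0],
    [[0, 0, -0.17], 0, 0],
    [[0, 0, -0.1], 0, 0],
    [[0, 0, -0.06], 0, 0],
  ],
)

```text
time: 22.63
tcp_pos: [463.5, -54.2, 21.5]
tool_rot: [-0.172, 0.985, 0.0, -0.001]
contact_force: [-0.9, 0.1, -0.0]
width: 0.7
gripper_force: 0.0
```

Call:
servo_tool(
  motion=[
    [[0, 0, 0], 0, 0],
    [[0.0235, 0.0086, 0], 0, 0],
    [[0.0235, 0.0086, 0], 0, 0],
    [[0.0235, 0.0086, 0], 0, 0],
    [[0.0235, 0.0086, 0], 0, 0],
    [[0.0235, 0.0086, 0], 0, 0],
    [[0.0235, 0.0086, 0], 0, 0],
    [[0, 0, 0], 0, 0],
  ],
)

```text
time: 23.3
tcp_pos: [494.2, -43.4, 24.2]
tool_rot: [-0.174, 0.985, -0.0, 0.001]
contact_force: [-0.3, 0.1, -0.2]
width: 0.4
gripper_force: 0.0
```

Run:
```python
from h import *
s=read_state(); print(w2v(s['tcp_pos']),s['contact_force'])
d=shot('scene','s11');print(knob(d))
```

```text
[-157.78844797   94.45088396   24.17370318] [-0.33091564  0.11786361 -0.18370253]
[-106.1 -101.1  -81.1  107.4  112.    12. ]
```

Call:
servo_tool(
  motion=[
    [[0.0235, 0.0086, 0], 0, 0],
    [[0.0235, 0.0086, 0], 0, 0],
    [[0, 0, 0], 0, 0],
  ],
)

```text
time: 23.6
tcp_pos: [503.4, -40.1, 24.0]
tool_rot: [-0.174, 0.985, -0.0, 0.001]
contact_force: [0.5, 1.0, -0.9]
width: 0.3
gripper_force: 0.0
```

Run:
```python
from h import *
s=read_state(); print(w2v(s['tcp_pos']),s['contact_force'])
d=shot('scene','s12');print(knob(d),bar(d,(20,40)))
w=shot('wrist','w12'); print(bar(w,(-20,0,20,40)))
```

```text
[-148.04434019   94.45530888   24.00598206] [ 0.4601794   1.04249507 -0.92177016]
[-98.1 -92.2 -84.6 112.  112.5   5. ] [(20, 25, array([-152.2, -145.7, -137.7])), (40, 27, array([-154. , -145.1, -137.6]))]
[(-20, 560, array([-153.9, -142.3,  -85.2])), (0, 511, array([-154. , -144.5,  -84.9])), (20, 317, array([-154. , -148.7, -138.8])), (40, 203, array([-154.1, -151.8, -146.9]))]
```

Run:
```python
from h import *
s=read_state();Rt=R.from_quat(s['tool_rot'])
for n in('w12','s12'):
    P=cloud(load(n)).reshape(-1,3); q=Rt.inv().apply(P-np.array(s['tcp_pos']))
    for a in range(-80,15,5):
        t=q[(q[:,2]>=a)&(q[:,2]<a+5)&(abs(q[:,0])<20)&(abs(q[:,1])<45)]
        if len(t)>3: print(n,a,len(t),np.unique(np.round(t[:,1]/5)*5),t[:,0].min().round(),t[:,0].max().round())
d=load('w12'); print(proj(d,[s['tcp_pos']]))
cv2.imwrite('pics/w12v.png',d['image'][:,:,::-1])
```

```text
w12 -75 11 [-5. -0.  5.] 8.0 10.0
w12 -70 80 [-5. -0.  5.] 7.0 10.0
w12 -65 94 [-5.  0.  5. 10.] 5.0 10.0
w12 -60 125 [-5. -0.  5. 10.] 3.0 10.0
w12 -55 98 [-5. -0.  5. 10.] 7.0 10.0
w12 -50 95 [-5.  0.  5. 10.] 8.0 10.0
w12 -45 83 [-10.  -5.  -0.   5.  10.] 8.0 10.0
w12 -40 88 [-10.  -5.   0.   5.  10.] 7.0 10.0
w12 -35 9 [-5. -0.  5. 10.] 8.0 9.0
w12 -15 848 [-45. -40. -35. -30. -25. -20. -15. -10.  -5.   0.   5.  10.  15.  20.
  25.] -2.0 5.0
w12 -10 203 [-45. -40. -35. -30. -25. -20. -15. -10.  -5.   0.   5.  10.  15.  20.
  25.] 1.0 5.0
w12 -5 179 [-45. -40. -35. -30. -25. -20. -15. -10.  -5.   0.   5.  10.  15.  20.
  25.] 4.0 5.0
w12 0 138 [-45. -40. -35. -30. -25. -20. -15. -10.  -5.   0.   5.  10.  15.  20.
  25.] 4.0 6.0
s12 -55 6 [-10.   0.   5.] -13.0 -10.0
s12 -50 4 [-10.  -0.   5.] -12.0 -10.0
s12 -20 12 [-45. -40. -35. -25. -20. -15.   5.  15.  20.] -14.0 2.0
s12 -15 78 [-45. -40. -35. -30. -25. -20. -15. -10.  -5.   0.   5.  10.  15.  20.] -19.0 6.0
s12 -10 37 [-45. -40. -35. -30. -25. -20. -15. -10.  -0.   5.  10.  15.  20.] -20.0 7.0
s12 -5 9 [-45. -40. -30. -25. -20. -10.] -11.0 -8.0
s12 0 4 [-40. -35. -30.  -5.] -10.0 -9.0
s12 10 7 [-40. -35. -30. -20. -10.  -5.  40.] -18.0 4.0
[[252.2702477  212.33287841]]
```

View pics/w12v.png

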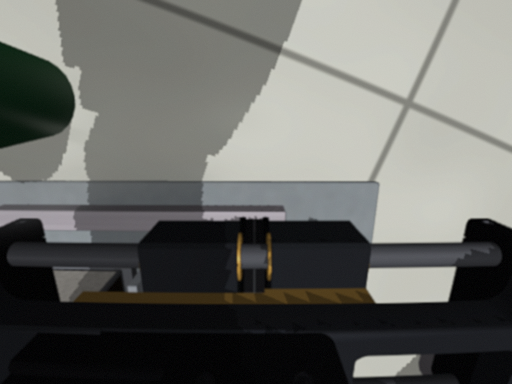

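Call:
servo_tool(
  motion=[
    [[-0.035, -0.0128, 0.01], 0, 0],
    [[-0.04, -0.0146, 0], 0, 0],
    [[-0.04, -0.0146, 0], 0, 0],
    [[0, 0, -0.05], 0, 0],
    [[0, 0, -0.06], 0, 0],
    [[0, 0, -0.045], 0, 0],
    [[0, 0, -0.025], 0, 0],
    [[0, 0, 0], 0, 0],
  ],
)

```text
time: 24.37
tcp_pos: [478.4, -48.8, -11.5]
tool_rot: [-0.174, 0.985, 0.0, -0.0]
contact_force: [0.1, 0.1, -0.3]
width: 0.3
gripper_force: 0.0
```

Call:
servo_tool(
  motion=[
    [[0.0235, 0.0086, 0], 0, 0],
    [[0.0235, 0.0086, 0], 0, 0],
    [[0.0235, 0.0086, 0], 0, 0],
    [[0, 0, 0], 0, 0],
  ],
)

```text
time: 24.7
tcp_pos: [494.4, -43.5, -9.9]
tool_rot: [-0.174, 0.985, -0.0, 0.001]
contact_force: [-1.5, -1.1, -0.6]
width: 0.2
gripper_force: 0.6
```

Run:
```python
from h import *
s=read_state(); print(w2v(s['tcp_pos']),s['contact_force'])
w=shot('wrist','w13'); print(bar(w,(-20,0,20,40)))
```

```text
[-157.59946116   94.33173364   -9.88542998] [-1.54418629 -1.11196995 -0.57463503]
[(-20, 175, array([-136.9, -133.4, -129.7])), (0, 162, array([-136.9, -133.6, -130.2])), (20, 140, array([-136.9, -133.6, -129.8])), (40, 0, 0)]
```

Call:
servo_tool(
  motion=[
    [[0.0235, 0.0086, 0], 0, 0],
    [[0.0235, 0.0086, 0], 0, 0],
    [[0.0235, 0.0086, 0], 0, 0],
    [[0.0235, 0.0086, 0], 0, 0],
    [[0.0235, 0.0086, 0], 0, 0],
    [[0.0235, 0.0086, 0], 0, 0],
    [[0.0235, 0.0086, 0], 0, 0],
    [[0, 0, 0], 0, 0],
  ],
)

```text
time: 25.42
tcp_pos: [527.8, -31.0, -9.9]
tool_rot: [-0.174, 0.985, -0.0, 0.002]
contact_force: [0.4, -0.6, 0.4]
width: 0.2
gripper_force: 0.0
```

Run:
```python
from h import *
s=read_state(); print(w2v(s['tcp_pos']),s['contact_force'])
print(knob(shot('scene','s14')))
```

```text
[-121.99580351   94.58814116   -9.90522392] [ 0.40468617 -0.64611569  0.38125306]
[-56.5 -47.2 -36.7 111.  115.1   8. ]
```

Call:
servo_tool(
  motion=[
    [[0.0135, 0.0049, 0], 0, 0],
    [[0.004, 0.0015, 0], 0, 0],
    [[0, 0, 0], 0, 0],
  ],
)

```text
time: 25.72
tcp_pos: [528.9, -30.9, -10.4]
tool_rot: [-0.174, 0.985, -0.0, -0.0]
contact_force: [-5.3, -1.0, 2.9]
width: 0.4
gripper_force: 2.3
```

Call:
servo_tool(
  motion=[
    [[-0.06, -0.022, 0], 0, 0],
    [[-0.15, -0.055, 0], 0, 0],
    [[-0.12, -0.044, 0.03], 0, 0],
    [[0, 0, 0.12], 0, 0],
    [[0, 0, 0.18], 0, 0],
    [[0, 0, 0.19], 0, 0],
    [[0, 0, 0.19], 0, 0],
    [[0, 0, 0.19], 0, 0],
  ],
)

```text
time: 26.38
tcp_pos: [463.6, -54.6, 172.0]
tool_rot: [-0.174, 0.985, -0.0, 0.001]
contact_force: [1.0, 0.2, -0.0]
width: 0.6
gripper_force: 0.0
```

Call:
servo_tool(
  motion=[
    [[-0.05, 0.05, 0.19], 0, 0],
    [[-0.1, 0.1, 0.15], 0, 0],
    [[-0.1, 0.1, 0.08], 0, 0],
    [[-0.1, 0.1, 0], 0, 0],
    [[0, 0, 0], 0, 0],
    [[0, 0, 0], 0, 0],
  ],
)

```text
time: 26.88
tcp_pos: [393.7, 15.9, 254.5]
tool_rot: [-0.175, 0.985, -0.001, 0.002]
contact_force: [0.6, -0.8, -0.7]
width: 0.8
gripper_force: 0.0
```

Run:
```python
from h import *
s=read_state(); print(w2v(s['tcp_pos']),s['contact_force'])
d=shot('scene','s15'); t=shot('top','t15'); print(knob(d),bar(d,(20,50)),bar(t,(20,50)))
for e,n in((d,'s'),(t,'t')):
    V=w2v(cloud(e).reshape(-1,3))
    q=V[(abs(V[:,0]+50)<75)&(abs(V[:,1]+60)<75)&(V[:,2]>161)&(V[:,2]<171)]; print(n,len(q),cv2.minAreaRect(q[:,:2].astype(np.float32)),q[:,2].mean())
    q=V[(abs(V[:,0]+50)<75)&(abs(V[:,1]+60)<75)&(V[:,2]>205)&(V[:,2]<218)]; print('grip',q.mean(0))
a=d['image'][120:350,80:380,::-1]; cv2.imwrite('pics/s15v.png',cv2.resize(a,(780,598),interpolation=cv2.INTER_CUBIC))
```

```text
[-231.93314376  184.59557761  254.50688314] [ 0.62810489 -0.78830038 -0.6778956 ]
[-53.3 -49.8 -36.  112.9 113.6   8. ] [(20, 26, array([-108.6, -100.7,  -92. ])), (50, 31, array([-108.4,  -98.6,  -92.3]))] [(20, 17, array([-111.5, -103.9,  -96.3])), (50, 4, array([-110.1, -105.5,  -99.3]))]
s 919 ((-51.90731430053711, -61.635066986083984), (86.69351959228516, 84.15771484375), 0.34384503960609436) 166.90016466146383
grip [-50.26810291 -63.03168156 211.60102665]
t 557 ((-53.53193283081055, -60.55686950683594), (85.61138916015625, 86.5187759399414), 0.07123913615942001) 165.94343840073194
grip [-53.7437391  -60.20144335 210.01200167]
```

View pics/s15v.png

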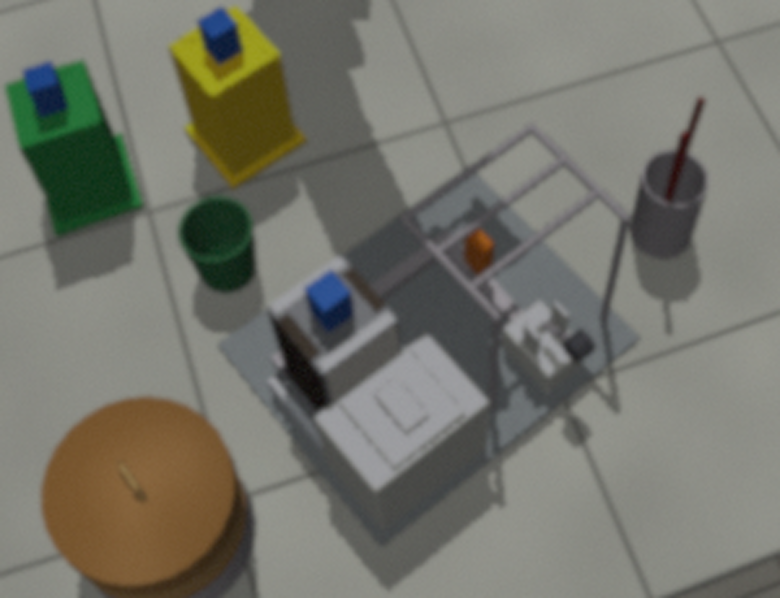

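```bash
python3 -c "from workcell import *;print(hand_in())"
```

```text
the job is handed in; nothing more can be done
None
```

The job is handed in: the final pictures show the filter block upright in its bay with a white face to the grille, the slide fully home with its bar at the block's foot, and the objects around it standing undisturbed; I moved the slide by its clamp bar, not the orange knob, because the move commands could not lean the tool under the shelf.

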